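# Turn the swatch fan to its marker

## Robot

A 6-joint arm with a two-finger parallel gripper is mounted at the origin on the work surface. World frame = base frame: x ahead of the robot, y to its left, z up, the work surface at z = 0. Lengths are in mm, angles in degrees, forces in N, time in s.
With the tool pointing down it reaches from about 350 to 850 mm from the base axis. Payload 8.1 kg.
Tool frame: the origin (TCP) lies midway between the tips of the shut fingers; the grasp point (between the pads) lies 19 mm behind it; z points along the fingers, y is the line along which they close (so a half turn about z gives the same grasp; the last joint's range is limited). The gripper opens to 85 mm and grips with 20 to 120 N. Pads are 22 mm wide; open, the fingers measure 114 mm over their backs; the gripper's body (76 mm by 85 mm) begins 54 mm behind the grasp point. The pads swing forward as they close: fully open they stand 13 mm farther back than shut.
Start: joints at [-73.591, 7.471, 85.268, -0, 87.261, -4.893], TCP at [217.996, -559.002, 231.292] pointing down, gripper open.
Joint ranges: [-169.43, 169.43], [-51.17, 129.36], [1.28, 143.12], [-76.62, 256.62], [0, 156.53], [-152.29, 152.29]. Speed limits (degrees/s): [136.94, 136.94, 159.86, 180, 180, 180].

## Interface

Orientations are given as [roll, pitch, yaw] about the fixed x, y, z axes, in that order (R = Rz(yaw) Ry(pitch) Rx(roll)).
In Python, from bench import sense, snapshot, camera_params, hand_in, masks_of, pinpoint gives the robot as it stands.
- The arm moves only by the tool step_arm, never from a script. Its argument "targets" is a list of rows, each an object with "angular": the turn, a rotation vector about the tool's x, y, z scaled (see below), a list of three; "dp": the shift along the tool's x, y, z scaled (see below), a list of three; "fingers": the closure, from 0 (fully open) to 1 (shut). A call has exactly 8 rows; each row is the pose to reach, as a shift and turn from the pose commanded when the call began, along the tool's axes at that moment, turning the shorter way round; what a row does not reach only later rows make up. The controller multiplies each number of a shift by 0.2 m and each number of a turn by 180 degrees. A row lasts 1/8 s, in which the tool goes at most 62.5 mm and 10.7 degrees, less where a joint would pass 70% of its speed; a pose out of reach is approached as far as the arm can. A call with a number of a shift or a turn outside -1 to 1 is refused whole. A call with a gripper value outside its range is refused whole. The fingers move at their own pace and stop on an object; "newtons" is the grip in N (left out, the last holds). Time passes only in rows, so rows that repeat a pose let the fingers close, or fill a call up. It gives the time, the measured TCP pose, the force, the opening and the grip force at its end, in the units of the state.
- sense(): the state, without advancing time (a new reading comes with each control period).
- snapshot(name): name is "scene" or "top" or "wrist"; returns the picture (480x640x3 uint8, blue, green, red); there is no depth.
- camera_params(name): a dict with "vfov" (degrees; the focal length in pixels is half the picture's height over the tangent of half this angle, whatever the lens; pixels are square), "cx", "cy" (the principal point, pixels), "R" (3x3) and "t" (3): a world point X has camera coordinates R X + t. Camera axes: x right, y down, z forward; pixel columns grow to the right and rows downward; lengths in mm; the calibration is good to about 2 mm. A picture is of the moment at which its call begins: read the wrist's pose just before it. camera_params takes no time and is no camera call; for the wrist camera it gives the pose at the moment of the call.
- hand_in(): hands the job in; it is judged then, once.
Trained networks look in the newest picture that a camera, given by its name, has taken for a name from the list of things; names that differ only in an ending like _2 or _b are one class to them, and where a whole thing is asked for, a point or a joint stands for the part that bears it (a point fixed in the world has none). Each returns a list of dicts, best first, with "conf" (0 to 1); they miss things now and then, are a little off and sometimes report something else, mostly with a low value. They report only what shows in the picture. A call takes as long as a camera call.
- masks_of(camera, label): "pixels" (480x640 bool, what is visible of it) and "at" ([column, row] in pixels, amid what is visible of it).
- pinpoint(camera, label): "at" ([column, row] in pixels: a listed point, or the origin of a listed thing).
The state is a dict: "time": time; "joint_pos": joint angles; "qd": joint speeds; "joint_efforts": joint torques, N m; "tool_pos": TCP position; "tcp_rot": TCP orientation; "ft_force": force on the tool from outside, world axes, zero at the start; "wrist_torque": the same for the moment, N m; "finger_gap": finger opening in mm; "grip_force": force on a finger pad.
Only numpy, scipy, OpenCV 4.12 (cv2) and the standard library are available. Lean on these libraries where they do the work, as an engineer would, in place of code of your own. Each camera call takes 0.05 s, during which the arm holds its last target. There are 200 camera calls.

## Task

Run your fingertips lightly along the curved swatch fan and turn over, one after another, the four square leaves that come before the round-topped marker leaf, beginning at the end the leaves lean towards, so that those four lie flat. Leave the marker and the leaf behind it leaning as they are. Only brush the leaves: do not lift, shove or press hard on the fan, and leave the bottles and the tin alone.

Things in the scene. Friction and masses are not known exactly. Their poses are not given: they have to be found in the camera images.
- rack: swatch fan: loose wooden deck (0.9 kg, 60 mm wide, 18 mm thick) bent to an arc, centre line of radius 180 mm, 53 degrees to each side of its middle; six leaves hinged on it 48 mm apart: leaf1-4, marker, leaf6 from its +y to its -y end. Origin: underside, below the middle of the centre line; z up, x outward; the arc's centre is 180 mm away along -x
- leaf1_hinge (a point): middle of the hinge of square leaf 1 of the row (first; all leaves lean towards this end): on the arc's centre line at +38.2 degrees about the arc's centre (positive towards the deck's +y), 20 mm above the counter. The hinge axis is radial. Leaf: white plastic, square-cornered, with three small sample nails on each face, 36 mm wide along the radius, 28 mm from hinge to top, 3 mm thick
- leaf1 (a joint): swing of square leaf 1 of the row (first; all leaves lean towards this end) (rad): 0 = leaning back 40 degrees towards the leaf1 end as at the start, top edge 24 mm above the deck and 18 mm behind the hinge; 0.70 = upright; 2.2 = turned over, lying under 8 mm above the deck. Swings freely, and once past upright falls over by its own weight
- leaf2_hinge (a point): middle of the hinge of square leaf 2 of the row: on the arc's centre line at +22.9 degrees about the arc's centre (positive towards the deck's +y), 20 mm above the counter. The hinge axis is radial. Leaf: white plastic, square-cornered, with three small sample nails on each face, 36 mm wide along the radius, 28 mm from hinge to top, 3 mm thick
- leaf2 (a joint): swing of square leaf 2 of the row (rad): 0 = leaning back 40 degrees towards the leaf1 end as at the start, top edge 24 mm above the deck and 18 mm behind the hinge; 0.70 = upright; 2.2 = turned over, lying under 8 mm above the deck. Swings freely, and once past upright falls over by its own weight
- leaf3_hinge (a point): middle of the hinge of square leaf 3 of the row: on the arc's centre line at +7.6 degrees about the arc's centre (positive towards the deck's +y), 20 mm above the counter. The hinge axis is radial. Leaf: white plastic, square-cornered, with three small sample nails on each face, 36 mm wide along the radius, 28 mm from hinge to top, 3 mm thick
- leaf3 (a joint): swing of square leaf 3 of the row (rad): 0 = leaning back 40 degrees towards the leaf1 end as at the start, top edge 24 mm above the deck and 18 mm behind the hinge; 0.70 = upright; 2.2 = turned over, lying under 8 mm above the deck. Swings freely, and once past upright falls over by its own weight
- leaf4_hinge (a point): middle of the hinge of square leaf 4 of the row: on the arc's centre line at -7.6 degrees about the arc's centre (positive towards the deck's +y), 20 mm above the counter. The hinge axis is radial. Leaf: white plastic, square-cornered, with three small sample nails on each face, 36 mm wide along the radius, 28 mm from hinge to top, 3 mm thick
- leaf4 (a joint): swing of square leaf 4 of the row (rad): 0 = leaning back 40 degrees towards the leaf1 end as at the start, top edge 24 mm above the deck and 18 mm behind the hinge; 0.70 = upright; 2.2 = turned over, lying under 8 mm above the deck. Swings freely, and once past upright falls over by its own weight
- marker_hinge (a point): middle of the hinge of the round-topped marker leaf, fifth in the row: on the arc's centre line at -22.9 degrees about the arc's centre (positive towards the deck's +y), 20 mm above the counter. The hinge axis is radial. Leaf: plain white plastic with a half-round top, 36 mm wide along the radius, 28 mm from hinge to top, 3 mm thick
- marker (a joint): swing of the round-topped marker leaf, fifth in the row (rad): 0 = leaning back 40 degrees towards the leaf1 end as at the start, top edge 24 mm above the deck and 18 mm behind the hinge; 0.70 = upright; 2.2 = turned over, lying under 8 mm above the deck. Swings freely, and once past upright falls over by its own weight
- leaf6_hinge (a point): middle of the hinge of the last square leaf, behind the marker: on the arc's centre line at -38.2 degrees about the arc's centre (positive towards the deck's +y), 20 mm above the counter. The hinge axis is radial. Leaf: white plastic, square-cornered, with three small sample nails on each face, 36 mm wide along the radius, 28 mm from hinge to top, 3 mm thick
- leaf6 (a joint): swing of the last square leaf, behind the marker (rad): 0 = leaning back 40 degrees towards the leaf1 end as at the start, top edge 24 mm above the deck and 18 mm behind the hinge; 0.70 = upright; 2.2 = turned over, lying under 8 mm above the deck. Swings freely, and once past upright falls over by its own weight
- polish_a: amber polish bottle, black cap, 28 mm across, 72 mm high; stands in the hollow of the fan. Bystander; origin at the centre of its underside, z up
- polish_b: green polish bottle, black cap, 28 mm across, 62 mm high; stands in the hollow of the fan. Bystander; origin at the centre of its underside, z up
- tin: red round hand-cream tin, 66 mm across, 24 mm high, outside the fan's bow. Bystander; origin at the centre of its underside, z up
- lotion: white lotion bottle, 52 mm across, 100 mm high, outside the fan's bow. Bystander; origin at the centre of its underside, z up

How it is judged:
By the outcome, as a careful person would: the job done as asked, in the order asked, and still so for the second after the job is handed in, with the robot touching nothing.
It also fails if it takes over 38 s, if anything falls off the work surface, if the arm or the gripper's body presses on something with over 40 N, if the wrist force passes 120 N, or if a joint passes its speed limit or range.

## Working session

There is one attempt and no reset: what is moved stays moved. The work goes in short steps, Python scripts to look and compute and a tool call to move; the robot and the scene stay as the last step left them, time stands still between calls to the robot, and variables do not carry over. Pictures are saved under pics/ and viewed, at most 10 in all, crops included, and the job is handed in when it is done.

Besides the shell and the picture viewer there is one more tool, called in YAML: its name, and indented under it one key for each argument. step_arm: Moves the arm, as the interface text tells. Its arguments: {"type":"object","properties":{"targets":{"type":"array","items":{"type":"object","properties":{"angular":{"type":"array","items":{"type":"number","minimum":-1,"maximum":1}},"dp":{"type":"array","items":{"type":"number","minimum":-1,"maximum":1}},"fingers":{"type":"number"}}}},"newtons":{"type":"number"}},"required":["targets"]}

```bash
mkdir -p pics; cat > h.py <<'E'
import numpy as np,cv2
from bench import *
def ray(cam,px,z):
    p=camera_params(cam);R=np.array(p['R']);t=np.array(p['t']);f=240/np.tan(np.radians(p['vfov']/2))
    d=R.T@np.array([(px[0]-p['cx'])/f,(px[1]-p['cy'])/f,1]);c=-R.T@t
    return c+d*(z-c[2])/d[2]
E
python3 - <<'E'
from h import *
s=sense();print(s['time'],s['tool_pos'],s['tcp_rot'],s['finger_gap'])
cv2.imwrite('pics/top.png',snapshot('top'))
for l in ['leaf1_hinge','leaf2_hinge','leaf3_hinge','leaf4_hinge','marker_hinge','leaf6_hinge']:
    print(l,[(np.round(r['at']),round(r['conf'],2),np.round(ray('top',r['at'],20))) for r in pinpoint('top',l)[:3]])
for l in ['rack','polish_a','tin','lotion']:
    print(l,[(np.round(r['at']),round(r['conf'],2),np.round(ray('top',r['at'],0))) for r in pinpoint('top',l)[:3]])
cv2.imwrite('pics/scene.png',snapshot('scene'))
E
```

```text
0.0 [ 217.83577677 -558.48286753  230.25765318] [-1.79897649e+02 -8.65168416e-03  2.13014694e+01] 85.1676547227535
leaf1_hinge [(array([285., 284.]), 0.62, array([548.,  69.,  20.]))]
leaf2_hinge [(array([310., 264.]), 0.66, array([574.,  35.,  20.])), (array([385., 157.]), 0.33, array([721., -71.,  20.]))]
leaf3_hinge [(array([408., 254.]), 0.53, array([587., -99.,  20.]))]
leaf4_hinge [(array([380., 246.]), 0.57, array([597., -61.,  20.]))]
marker_hinge [(array([410., 252.]), 0.94, array([ 590., -102.,   20.]))]
leaf6_hinge [(array([446., 263.]), 0.84, array([ 574., -151.,   20.]))]
rack [(array([358., 250.]), 0.77, array([594., -33.,   0.]))]
polish_a [(array([346., 369.]), 0.69, array([432., -14.,   0.])), (array([404., 350.]), 0.61, array([457., -94.,   0.]))]
tin [(array([386., 161.]), 0.59, array([721., -76.,   0.]))]
lotion [(array([307., 171.]), 0.64, array([707.,  36.,   0.])), (array([282., 288.]), 0.32, array([543.,  73.,   0.]))]
```

View pics/top.png

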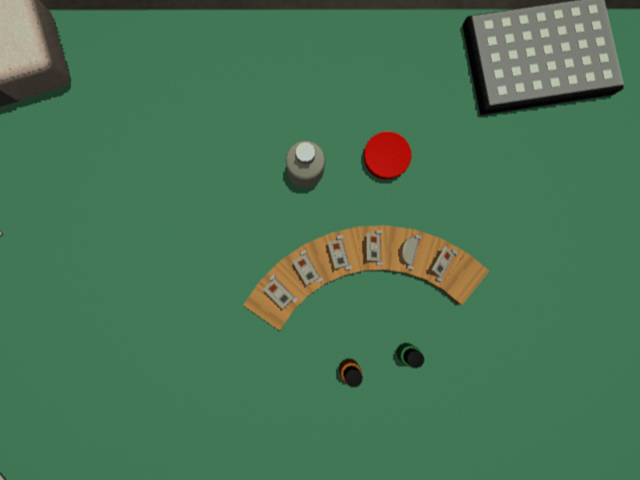

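View pics/scene.png

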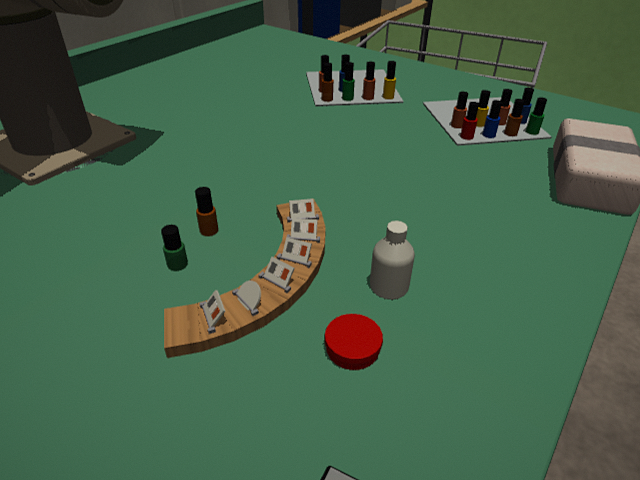

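```bash
cat > fit.py <<'E'
from h import *
from scipy.optimize import minimize
def proj(cam,X):
    p=camera_params(cam);f=240/np.tan(np.radians(p['vfov']/2))
    c=np.asarray(X)@np.array(p['R']).T+np.array(p['t'])
    return np.c_[f*c[:,0]/c[:,2]+p['cx'],f*c[:,1]/c[:,2]+p['cy']]
def arcpt(q,r,a,z):  # q: arc centre x,y, yaw deg of fan x axis
    a=np.radians(np.asarray(a,float)+q[2]);return np.c_[q[0]+r*np.cos(a),q[1]+r*np.sin(a),np.full(a.shape,z)]
def sil(cam,q):
    m=np.zeros((480*4,640*4),np.uint8);A=np.linspace(-53,53,40)
    for z in (0,6,12,18):
        X=np.r_[arcpt(q,210,A,z),arcpt(q,150,A[::-1],z)]
        cv2.fillPoly(m,[np.round(proj(cam,X)*4).astype(np.int32)],1)
    return m
def fit(cam,mask,q0):
    M=cv2.resize(mask.astype(np.uint8),None,fx=4,fy=4,interpolation=cv2.INTER_NEAREST)
    c=lambda q:1-(M&sil(cam,q)).sum()/(M|sil(cam,q)).sum()
    S=np.array([q0]+[np.array(q0)+d for d in np.diag([10,10,5])])
    return minimize(c,q0,method='Nelder-Mead',options=dict(initial_simplex=S,xatol=.1,fatol=1e-4))
ANG=[38.2,22.9,7.6,-7.6,-22.9,-38.2]
E
cat > m.py <<'E'
from fit import *
img=snapshot('top');r=masks_of('top','rack')[0];m=r['pixels']
k=np.ones((9,9),np.uint8);hsv=cv2.cvtColor(img,cv2.COLOR_BGR2HSV)
m2=((hsv[...,0]<28)&(hsv[...,1]>70)&(hsv[...,2]>60)).astype(np.uint8);m2=cv2.morphologyEx(m2,cv2.MORPH_CLOSE,np.ones((25,25),np.uint8));
n,L,st,_=cv2.connectedComponentsWithStats(m2); print(st)
i=L[240,360];m2=L==i
for mm in (m,m2):
    o=fit('top',mm,[417,-35,0]);print(mm.sum(),o.x.round(1),o.fun); 
    H=arcpt(o.x,180,ANG,20);print(H.round())
    o_=o
v=img.copy()
for p in proj('top',arcpt(o.x,180,ANG,20)): cv2.circle(v,tuple(int(x) for x in p.round()),1,(255,0,255),-1)
cs,_=cv2.findContours(sil('top',o.x),0,1);cv2.drawContours(v,[c//4 for c in cs],-1,(255,255,0),1)
cv2.imwrite('pics/fit.png',cv2.resize(v[200:350,230:500],None,fx=2.9,fy=2.9))
E
python3 m.py
```

```text
[[     0      0    640    480 293994]
 [   364    131     48     48   1794]
 [   244    225    245    106  11196]
 [   341    362     21     20    216]]
11287 [415.3 -58.2   6.9] 0.03077084067677127
[[ 542.   69.   20.]
 [ 572.   31.   20.]
 [ 590.  -13.   20.]
 [ 595.  -60.   20.]
 [ 588. -108.   20.]
 [ 569. -152.   20.]]
11196 [416.  -58.5   7.4] 0.03304858102731856
[[ 542.   70.   20.]
 [ 571.   32.   20.]
 [ 590.  -12.   20.]
 [ 596.  -59.   20.]
 [ 589. -107.   20.]
 [ 571. -151.   20.]]
```

View pics/fit.png

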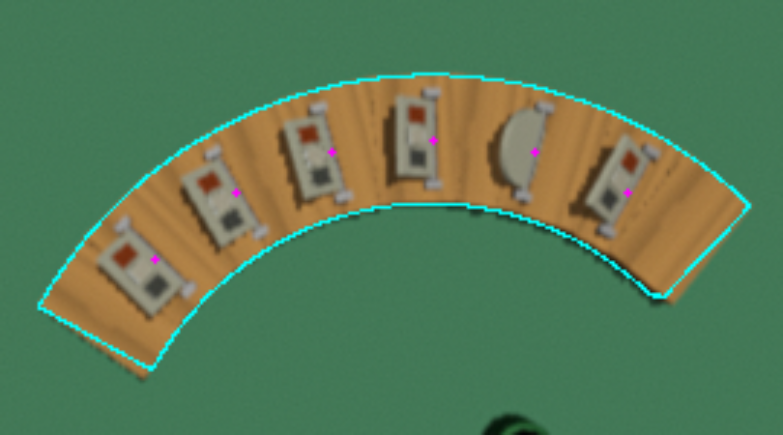

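step_arm:
  targets:
    - {"dp":[0.2,-0.2,0],"angular":[0,0,0],"fingers":1}
    - {"dp":[0.4,-0.4,0],"angular":[0,0,0],"fingers":1}
    - {"dp":[0.6,-0.6,0],"angular":[0,0,0],"fingers":1}
    - {"dp":[0.8,-0.8,0],"angular":[0,0,0],"fingers":1}
    - {"dp":[1,-1,0],"angular":[0,0,0],"fingers":1}
    - {"dp":[1,-1,0],"angular":[0,0,0],"fingers":1}
    - {"dp":[1,-1,0],"angular":[0,0,0],"fingers":1}
    - {"dp":[1,-1,0],"angular":[0,0,0],"fingers":1}
  newtons: 20

```text
time: 1.7
tool_pos: [331.2, -301.0, 231.3]
tcp_rot: [180.0, 0.0, 21.2]
ft_force: [0.5, -0.4, 0.4]
finger_gap: -0.2
grip_force: 0.0
```

step_arm:
  targets:
    - {"dp":[0.2,-0.2,0],"angular":[0,0,-0.05],"fingers":1}
    - {"dp":[0.4,-0.4,0],"angular":[0,0,-0.1],"fingers":1}
    - {"dp":[0.6,-0.6,0],"angular":[0,0,-0.15],"fingers":1}
    - {"dp":[0.8,-0.8,0],"angular":[0,0,-0.2],"fingers":1}
    - {"dp":[1,-1,0],"angular":[0,0,-0.25],"fingers":1}
    - {"dp":[1,-1,0],"angular":[0,0,-0.3],"fingers":1}
    - {"dp":[1,-1,0],"angular":[0,0,-0.35],"fingers":1}
    - {"dp":[1,-1,0],"angular":[0,0,-0.35],"fingers":1}

```text
time: 2.7
tool_pos: [445.5, -41.9, 231.1]
tcp_rot: [-180.0, 0.0, 84.2]
ft_force: [0.1, -0.4, 0.3]
finger_gap: -0.4
grip_force: 0.0
```

```bash
cat > go.py <<'E'
import sys
from fit import *
from scipy.spatial.transform import Rotation as Ro
q=[415.5,-58.3,7.2]
def go(a,z):
    s=sense();R=Ro.from_euler('xyz',s['tcp_rot'],degrees=True)
    P=arcpt(q,180,[a],z)[0];T=Ro.from_euler('xyz',[180,0,a+q[2]+90],degrees=True)
    return (R.inv().apply(P-s['tool_pos'])/200).round(3),((R.inv()*T).as_rotvec()/np.pi).round(3)
if __name__=='__main__':
    s=sense();print(s['time'],np.round(s['tool_pos'],1),np.round(s['tcp_rot'],1),np.round(s['joint_pos']),s['finger_gap'],np.round(s['ft_force'],1))
    z=float(sys.argv[1])
    for a in sys.argv[2:]: print(a,*go(float(a),z))
E
python3 go.py 150 51
```

```text
2.7 [445.5 -41.9 231.1] [-180.     0.    84.2] [-12. -17. 108.  -0.  89.  -6.] -0.38662058762005846 [ 0.1 -0.4  0.3]
51 [0.712 0.254 0.405] [-0.    -0.    -0.356]
```

step_arm:
  targets:
    - {"dp":[0.15,0.05,0.05],"angular":[0,0,-0.05],"fingers":1}
    - {"dp":[0.3,0.1,0.1],"angular":[0,0,-0.1],"fingers":1}
    - {"dp":[0.45,0.15,0.2],"angular":[0,0,-0.15],"fingers":1}
    - {"dp":[0.6,0.2,0.3],"angular":[0,0,-0.2],"fingers":1}
    - {"dp":[0.712,0.254,0.405],"angular":[0,0,-0.25],"fingers":1}
    - {"dp":[0.712,0.254,0.405],"angular":[0,0,-0.3],"fingers":1}
    - {"dp":[0.712,0.254,0.405],"angular":[0,0,-0.356],"fingers":1}
    - {"dp":[0.712,0.254,0.405],"angular":[0,0,-0.356],"fingers":1}

```text
time: 3.7
tool_pos: [510.3, 94.8, 150.1]
tcp_rot: [-180.0, -0.0, 148.1]
ft_force: [-0.1, 0.2, -0.1]
finger_gap: -0.3
grip_force: 0.0
```

```bash
python3 go.py 32 51; python3 - <<'E'
from go import *
img=snapshot('wrist')
for p in proj('wrist',np.r_[arcpt(q,180,ANG,20),arcpt(q,210,[53],18),arcpt(q,150,[53],18)]):
    if abs(p).max()<2000: cv2.circle(img,tuple(int(x) for x in p.round()),4,(255,0,255),-1)
cv2.imwrite('pics/w1.png',img)
E
```

```text
3.7 [510.3  94.8 150.1] [-180.    -0.   148.1] [  5.  -2. 104.  -0.  78. -53.] -0.2661178689850141 [-0.1  0.2 -0.1]
51 [-0.001 -0.     0.59 ] [-0.    -0.    -0.001]
```

View pics/w1.png

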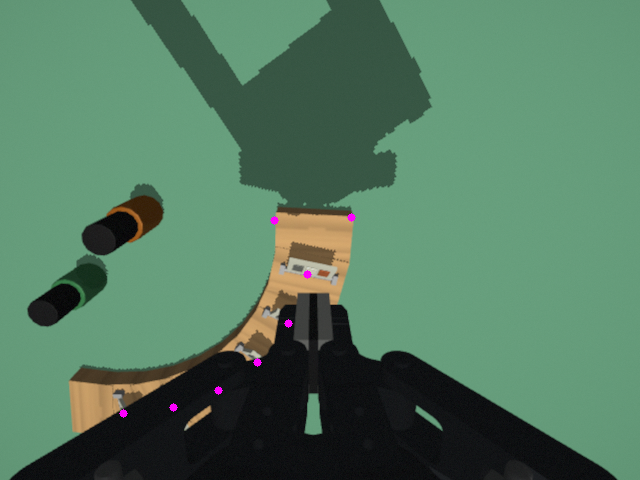

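step_arm:
  targets:
    - {"dp":[0,0,0.1],"angular":[0,0,0],"fingers":1}
    - {"dp":[0,0,0.2],"angular":[0,0,0],"fingers":1}
    - {"dp":[0,0,0.3],"angular":[0,0,0],"fingers":1}
    - {"dp":[0,0,0.4],"angular":[0,0,0],"fingers":1}
    - {"dp":[0,0,0.48],"angular":[0,0,0],"fingers":1}
    - {"dp":[0,0,0.54],"angular":[0,0,0],"fingers":1}
    - {"dp":[0,0,0.58],"angular":[0,0,0],"fingers":1}
    - {"dp":[0,0,0.59],"angular":[0,0,0],"fingers":1}

```text
time: 4.75
tool_pos: [509.9, 95.6, 32.0]
tcp_rot: [-180.0, -0.0, 148.3]
ft_force: [0.6, -0.5, 0.4]
finger_gap: 0.0
grip_force: 0.0
```

```bash
python3 go.py 32 49 47 45 43 41 39 37 35
```

```text
4.75 [509.9  95.6  32. ] [-180.    -0.   148.3] [  5.   6. 109.   0.  65. -53.] 0.01523447523677994 [ 0.6 -0.5  0.4]
49 [-0.036 -0.003 -0.   ] [-0.    -0.     0.012]
47 [-0.067 -0.005 -0.   ] [-0.    -0.     0.023]
45 [-0.098 -0.008 -0.   ] [-0.    -0.     0.034]
43 [-0.13  -0.012 -0.   ] [-0.    -0.     0.045]
41 [-0.161 -0.017 -0.   ] [-0.    -0.     0.056]
39 [-0.191 -0.023 -0.   ] [-0.    -0.     0.067]
37 [-0.222 -0.03  -0.   ] [-0.    -0.     0.079]
35 [-0.252 -0.038 -0.   ] [-0.   -0.    0.09]
```

step_arm:
  targets:
    - {"dp":[-0.032,-0.001,0],"angular":[0,0,0.011],"fingers":1}
    - {"dp":[-0.063,-0.002,0],"angular":[0,0,0.022],"fingers":1}
    - {"dp":[-0.094,-0.005,0],"angular":[0,0,0.033],"fingers":1}
    - {"dp":[-0.125,-0.009,0],"angular":[0,0,0.044],"fingers":1}
    - {"dp":[-0.156,-0.014,0],"angular":[0,0,0.056],"fingers":1}
    - {"dp":[-0.187,-0.02,0],"angular":[0,0,0.067],"fingers":1}
    - {"dp":[-0.218,-0.027,0],"angular":[0,0,0.078],"fingers":1}
    - {"dp":[-0.248,-0.035,0],"angular":[0,0,0.089],"fingers":1}

```text
time: 5.75
tool_pos: [548.9, 63.4, 32.3]
tcp_rot: [180.0, -0.0, 132.2]
ft_force: [0.5, 0.4, -0.8]
finger_gap: 0.3
grip_force: 0.0
```

```bash
python3 go.py 32 35 19; python3 - <<'E'
from h import *
a=snapshot('top')[200:350,230:500];b=snapshot('scene')[150:380,120:400]
cv2.imwrite('pics/s2.png',np.vstack([cv2.resize(b,(680,560))]))
E
```

```text
5.75 [548.9  63.4  32.3] [180.   -0.  132.2] [  1.  11. 103.   0.  66. -41.] 0.2697628746250037 [ 0.5  0.4 -0.8]
35 [-0.003 -0.003  0.001] [ 0. -0.  0.]
19 [-0.251 -0.038  0.001] [ 0.    -0.     0.089]
```

View pics/s2.png

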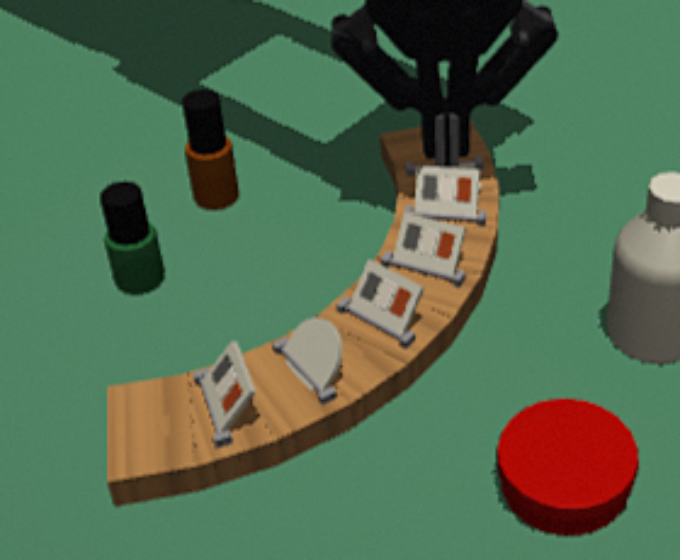

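Leaf 1's hinge (≈(430,165) in the crop) shows bare and the leaf has gone over behind leaf 2; the rest lean undisturbed, so the sweep continues.

step_arm:
  targets:
    - {"dp":[-0.032,-0.002,0],"angular":[0,0,0.011],"fingers":1}
    - {"dp":[-0.063,-0.004,0],"angular":[0,0,0.022],"fingers":1}
    - {"dp":[-0.094,-0.007,0],"angular":[0,0,0.033],"fingers":1}
    - {"dp":[-0.126,-0.011,0],"angular":[0,0,0.044],"fingers":1}
    - {"dp":[-0.157,-0.016,0],"angular":[0,0,0.056],"fingers":1}
    - {"dp":[-0.189,-0.022,0],"angular":[0,0,0.067],"fingers":1}
    - {"dp":[-0.22,-0.03,0],"angular":[0,0,0.078],"fingers":1}
    - {"dp":[-0.251,-0.038,0],"angular":[0,0,0.089],"fingers":1}

```text
time: 6.85
tool_pos: [577.0, 21.1, 32.3]
tcp_rot: [-180.0, 0.0, 116.2]
ft_force: [0.5, -0.7, -0.3]
finger_gap: 0.0
grip_force: 0.0
```

```bash
python3 go.py 32 19 3
```

```text
6.85 [577.   21.1  32.3] [-180.     0.   116.2] [ -3.  15.  99.  -0.  66. -29.] 0.0014533319357268326 [ 0.5 -0.7 -0.3]
19 [0.    0.    0.001] [-0.  0.  0.]
3 [-0.248 -0.035  0.001] [-0.     0.     0.089]
```

step_arm:
  targets:
    - {"dp":[-0.032,-0.001,0],"angular":[0,0,0.011],"fingers":1}
    - {"dp":[-0.063,-0.002,0],"angular":[0,0,0.022],"fingers":1}
    - {"dp":[-0.094,-0.005,0],"angular":[0,0,0.033],"fingers":1}
    - {"dp":[-0.125,-0.009,0],"angular":[0,0,0.044],"fingers":1}
    - {"dp":[-0.156,-0.014,0],"angular":[0,0,0.056],"fingers":1}
    - {"dp":[-0.187,-0.02,0],"angular":[0,0,0.067],"fingers":1}
    - {"dp":[-0.218,-0.027,0],"angular":[0,0,0.078],"fingers":1}
    - {"dp":[-0.248,-0.035,0],"angular":[0,0,0.089],"fingers":1}

```text
time: 7.85
tool_pos: [592.6, -26.5, 32.3]
tcp_rot: [-180.0, 0.0, 100.2]
ft_force: [0.2, 0.7, -0.2]
finger_gap: -0.0
grip_force: 0.0
```

```bash
python3 go.py 32 3 -2 -6 -8; python3 - <<'E'
from h import *
cv2.imwrite('pics/s3.png',cv2.resize(snapshot('scene')[150:380,120:400],(680,560)))
E
```

```text
7.85 [592.6 -26.5  32.3] [-180.     0.   100.2] [ -8.  17.  96.  -0.  67. -18.] -0.0298144041671597 [ 0.2  0.7 -0.2]
3 [0.    0.    0.001] [-0.  0. -0.]
-2 [-0.078 -0.003  0.001] [-0.     0.     0.028]
-6 [-0.14  -0.011  0.001] [-0.    0.    0.05]
-8 [-0.171 -0.016  0.001] [-0.     0.     0.061]
```

View pics/s3.png

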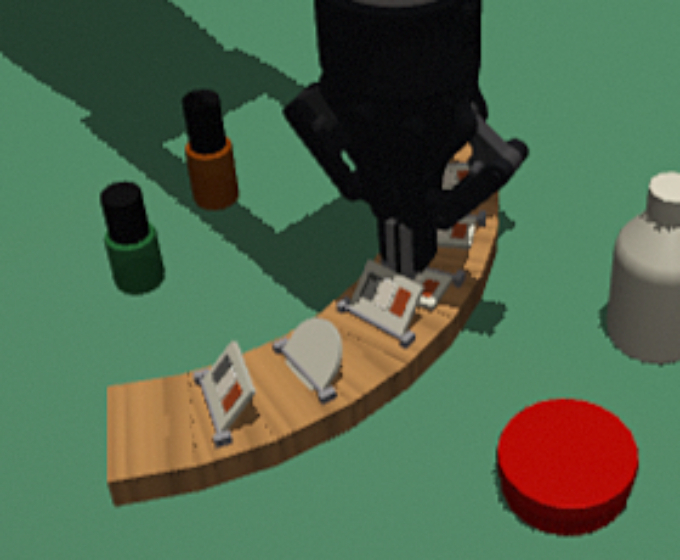

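Leaves 1–3 lie flat (near (460,180), (460,235), (430,285)); leaf 4 still leans at (380,300), with the finger just behind it. The last stroke comes next, stopping short of the marker.

step_arm:
  targets:
    - {"dp":[-0.03,0,0],"angular":[0,0,0.011],"fingers":1}
    - {"dp":[-0.06,-0.002,0],"angular":[0,0,0.022],"fingers":1}
    - {"dp":[-0.09,-0.004,0],"angular":[0,0,0.032],"fingers":1}
    - {"dp":[-0.115,-0.007,0],"angular":[0,0,0.041],"fingers":1}
    - {"dp":[-0.14,-0.011,0],"angular":[0,0,0.05],"fingers":1}
    - {"dp":[-0.155,-0.013,0],"angular":[0,0,0.055],"fingers":1}
    - {"dp":[-0.17,-0.016,0],"angular":[0,0,0.06],"fingers":1}
    - {"dp":[-0.17,-0.016,0],"angular":[0,0,0.06],"fingers":1}

```text
time: 8.9
tool_pos: [595.5, -60.3, 32.3]
tcp_rot: [-180.0, 0.0, 89.5]
ft_force: [0.3, -0.3, -0.9]
finger_gap: 0.1
grip_force: 0.0
```

step_arm:
  targets:
    - {"dp":[0.02,0,-0.03],"angular":[0,0,0],"fingers":1}
    - {"dp":[0.04,0,-0.1],"angular":[0,0,0],"fingers":1}
    - {"dp":[0.05,0,-0.2],"angular":[0,0,0],"fingers":1}
    - {"dp":[0.05,0,-0.35],"angular":[0,0,0],"fingers":1}
    - {"dp":[0.05,0,-0.5],"angular":[0,0,0],"fingers":1}
    - {"dp":[0.05,0,-0.65],"angular":[0,0,0],"fingers":1}
    - {"dp":[0.05,0,-0.8],"angular":[0,0,0],"fingers":1}
    - {"dp":[0.05,0,-0.8],"angular":[0,0,0],"fingers":1}

```text
time: 9.9
tool_pos: [598.0, -50.3, 197.7]
tcp_rot: [179.5, 0.1, 89.5]
ft_force: [-0.1, -0.4, -0.2]
finger_gap: 0.2
grip_force: 0.0
```

```bash
python3 - <<'E'
from h import *
cv2.imwrite('pics/s4.png',cv2.resize(snapshot('scene')[150:380,120:400],(680,560)))
E
```

```text
(no output)
```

View pics/s4.png

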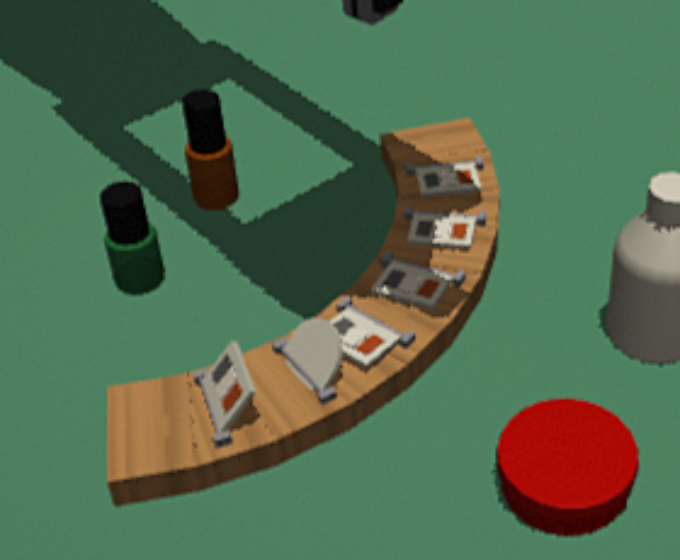

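All four square leaves lie flat (at (445,178), (445,228), (415,283) and (365,335)). The marker (310,355) and leaf 6 (225,390) still lean, and the deck and bottles have not moved.

```bash
python3 -c "from bench import *;print(hand_in())"
```

```text
the job is handed in; nothing more can be done
None
```

I turned leaves 1–4 over in order so they lie flat, and handed the job in after about 10 s; in the last camera image the marker and the leaf behind it still lean, and the fan, bottles and tin have not moved.

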